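# Turn the upside-down storage tube the right way up in its rack

## Robot

A 6-joint arm with a two-finger parallel gripper is mounted at the origin on the work surface. World frame = base frame: x ahead of the robot, y to its left, z up, the work surface at z = 0. Lengths are in m, angles in rad, forces in N, time in s.
With the tool pointing down it reaches from about 0.375 to 0.9 m from the base axis. Payload 3.1 kg.
Tool frame: the origin (TCP) lies at the very end of the fingers, on their centre line; the grasp point (between the pads) lies 19 mm behind it; z points along the fingers, y is the line along which they close (so a half turn about z gives the same grasp; the last joint's range is limited). The gripper opens to 85 mm and grips with 20 to 120 N. Pads are 22 mm wide; open, the fingers measure 114 mm over their backs; the gripper's body (76 mm by 85 mm) begins 54 mm behind the grasp point. The pads swing forward as they close: fully open they stand 13 mm farther back than shut.
Start: joints at [-1.343, 0.527, 1.433, -0, 1.181, -0.178], TCP at [0.247, -0.574, 0.231] pointing down, gripper open.
Joint ranges: [-3.08, 3.08], [-0.75, 2.2], [0.22, 2.44], [-1.43, 4.57], [0, 2.65], [-2.85, 2.85]. Speed limits (rad/s): [2.79, 2.79, 3.14, 3.14, 3.14, 3.14].

## Interface

Orientations are given as a unit quaternion [x, y, z, w].
In Python, from bench import robot gives the robot as it stands. The module is installed in compiled form; this text tells all that it offers.
- The arm moves only by the tool drive_tool, never from a script. Its argument "steps" is a list that holds one entry, the list of rows, each a list of 7 numbers: the closure, from 0 (fully open) to 1 (shut), then the shift along the tool's x, y, z as a fraction of full scale, then the turn, a rotation vector about the tool's x, y, z as a fraction of full scale. A call has 1 to 20 rows; each row shifts and turns the commanded pose from where the row before left it, along the tool's axes as they then stand; what a row does not reach is not made up. Full scale, the value 1, is 0.75 m for a shift and 90 degrees for a turn. A row lasts 1/12 s, in which the tool goes at most 41.7 mm and 7.16 degrees, less where a joint would pass 70% of its speed; a pose out of reach is approached as far as the arm can. A call with a number of a shift or a turn outside -1 to 1 is refused whole. A call with a gripper value outside its range is refused whole. The fingers move at their own pace and stop on an object; "squeeze" is the grip in N (left out, the last holds). Time passes only in rows, so rows that do not move let the fingers close. It gives the time, the measured TCP pose, the force, the opening and the grip force at its end, in the units of the state.
- robot.state(): the state, without advancing time (a new reading comes with each control period).
- robot.get_image(name): name is "scene" or "side" or "wrist"; returns a dict with "pixels" (384x512x3 uint8, red, green, blue), "vertical_fov" (degrees; the focal length in pixels is half the picture's height over the tangent of half this angle, whatever the lens; pixels are square), "cx", "cy" (the principal point, pixels), "extrinsics" (4x4, takes a point from world to camera coordinates); the wrist camera has in their place "mount" (4x4, takes a point from camera to tool coordinates, whose origin is the TCP and whose axes are the flange's). Camera axes: x right, y down, z forward; pixel columns grow to the right and rows downward; lengths in m; the calibration is good to about 2 mm. A picture is of the moment at which its call begins: read the wrist's pose just before it. There is no depth.
- robot.close_job(): hands the job in; it is judged then, once.
The state is a dict: "clock": time; "joints": joint angles; "joint_velocities": joint speeds; "joint_torque": joint torques, N m; "tcp_pos": TCP position; "eef_rot": TCP orientation; "force": force on the tool from outside, world axes, zero at the start; "ft_torque": the same for the moment, N m; "finger_gap": finger opening in m; "grasp_force": force on a finger pad.
Only numpy, scipy, OpenCV 4.12 (cv2) and the standard library are available. Lean on these libraries where they do the work, as an engineer would, in place of code of your own. Each camera call takes 0.05 s, during which the arm holds its last target. There are 200 camera calls.

## Task

The red storage tube was put back in the rack upside down. Take it out, lay it on its side in the wooden vee rest and let go so that you can take it again the other way, then stand it cap up, all the way down, in the free hole of the rack. Leave the other tubes in their holes and the brass bush and the amber jar where they stand.

Things in the scene. Friction and masses are not known exactly. Their poses are not given: they have to be found in the camera images.
- red_tube: the tube to turn over: a closed rigid storage tube, a cylinder 26 mm in diameter and 100 mm long, about 60 g; red for 80 mm from its foot, then a 20 mm yellow cap of the same diameter. Origin at the centre of the cap's outer end face; its z axis runs along the tube from cap to foot, so z points up while the tube stands upside down and down once it stands cap up
- red_tube_mid (a point): point on the red tube's axis halfway along it, 50 mm from either end
- red_tube_foot (a point): centre of the red tube's foot (the end without cap), 100 mm from the origin
- rack: fixed plywood block 70 (x) x 270 (y) x 40 mm high with a row of four round blind holes along its y axis, 64 mm apart; origin under its centre, z up
- rest: fixed pale wooden vee rest in which a tube lies level on its side: base 100 x 60 x 8 mm, and on it two 8 mm thick vee supports centred 38 mm either side of the middle, with a 68 mm gap between them for the fingers; vee tops 43 mm above the bench. Origin under its centre; a tube in it lies along its x axis
- rest_axis (a point): middle of where the axis of a tube lying in the rest comes, 45 mm above the bench
- rack_hole0 (a point): centre of the mouth of rack hole 0, 40 mm above the bench; the hole is 30 mm in diameter and 26 mm deep (floor 14 mm above the bench)
- rack_hole1 (a point): centre of the mouth of rack hole 1, 40 mm above the bench; the hole is 30 mm in diameter and 26 mm deep (floor 14 mm above the bench)
- rack_hole2 (a point): centre of the mouth of rack hole 2, 40 mm above the bench; the hole is 30 mm in diameter and 26 mm deep (floor 14 mm above the bench)
- rack_hole3 (a point): centre of the mouth of rack hole 3, 40 mm above the bench; the hole is 30 mm in diameter and 26 mm deep (floor 14 mm above the bench)
- green_tube: green tube with a yellow cap, same size as the red one, standing cap up in another rack hole, top 114 mm above the bench; origin at the centre of its foot. Leave it in its hole
- blue_tube: blue tube with a yellow cap, same size as the red one, standing cap up in another rack hole, top 114 mm above the bench; origin at the centre of its foot. Leave it in its hole
- grey_tube: grey tube with a yellow cap, same size as the red one, standing cap up in another rack hole, top 114 mm above the bench; origin at the centre of its foot. Leave it in its hole
- dark_jar: amber jar with a steel lid, 66 mm across, 75 mm tall, a bystander; origin under its centre
- brass_bush: small brass bush 32 mm across, 22 mm tall, a bystander; origin under its centre
Things that resemble listed ones, but are neither listed nor needed, are in the scene too. Of the things like the red_tube, leave any that is black or pink; of the rest the larger one is meant.

How it is judged:
By the outcome, as a careful person would: the job done as asked, in the order asked, and still so for the second after the job is handed in, with the robot touching nothing.
It also fails if it takes over 67 s, if anything falls off the work surface, if the arm or the gripper's body presses on something with over 40 N, if the wrist force passes 120 N, or if a joint passes its speed limit or range.

## Working session

There is one attempt and no reset: what is moved stays moved. The work goes in short steps, Python scripts to look and compute and a tool call to move; the robot and the scene stay as the last step left them, time stands still between calls to the robot, and variables do not carry over. Pictures are saved under pics/ and viewed, at most 10 in all, crops included, and the job is handed in when it is done.

Besides the shell and the picture viewer there is one more tool, called after "Emit:" in YAML: its name, and indented under it one key for each argument. drive_tool: Moves the arm, as the interface text tells. Its arguments: {"type":"object","properties":{"steps":{"type":"array","items":{"type":"array","items":{"type":"array","items":{"type":"number"}}}},"squeeze":{"type":"number"}},"required":["steps"]}

```bash
mkdir -p pics; cat > h.py <<'E'
import numpy as np, cv2
from bench import robot
from scipy.spatial.transform import Rotation as R
def grab(n):
    s=robot.state(); im=robot.get_image(n)
    if 'mount' in im:
        T=np.eye(4); T[:3,:3]=R.from_quat(s['eef_rot']).as_matrix(); T[:3,3]=s['tcp_pos']
        C=T@im['mount']
    else: C=np.linalg.inv(im['extrinsics'])
    f=192/np.tan(np.radians(im['vertical_fov'])/2)
    return im['pixels'],C,f,im['cx'],im['cy']
def ray(cam,u,v):
    _,C,f,cx,cy=cam
    d=C[:3,:3]@np.array([(u-cx)/f,(v-cy)/f,1]); return C[:3,3],d/np.linalg.norm(d)
def plane(cam,u,v,z):
    o,d=ray(cam,u,v); return o+d*(z-o[2])/d[2]
def proj(cam,p):
    _,C,f,cx,cy=cam; q=np.linalg.inv(C)@np.append(p,1); return q[0]/q[2]*f+cx,q[1]/q[2]*f+cy
def tri(rays):
    A=sum(np.eye(3)-np.outer(d,d) for o,d in rays); b=sum((np.eye(3)-np.outer(d,d))@o for o,d in rays)
    return np.linalg.solve(A,b)
def save(n,px): cv2.imwrite(n,cv2.cvtColor(px,cv2.COLOR_RGB2BGR))
E
python3 - <<'E'
from h import *
s=robot.state(); print(s)
a=[grab(n) for n in('scene','side','wrist')]
import pickle; pickle.dump(a,open('a.pkl','wb'))
for c in a: print(np.round(c[1],3).tolist(),c[2:])
im=np.hstack([c[0] for c in a[:2]])
save('pics/s1.png',a[0][0]);save('pics/s2.png',a[1][0]); 
E
```

```text
{'clock': 0.0, 'joints': array([-1.34246827e+00,  5.28471835e-01,  1.43390311e+00,  2.32212317e-05,
        1.18138459e+00, -1.78523575e-01]), 'joint_velocities': array([-0.00177064,  0.00031724, -0.00029686,  0.00072519, -0.00018251,
       -0.00050689]), 'joint_torque': array([ 5.53967184e-04, -4.42350590e+01, -1.78022951e+01, -3.35221857e-04,
        8.23010691e-03, -6.04834284e-06]), 'tcp_pos': array([ 0.24718084, -0.57326968,  0.23032987]), 'eef_rot': array([ 9.79380542e-01,  2.02021238e-01, -1.62440943e-05, -1.08337336e-03]), 'force': array([ 0.38830187,  0.17439735, -0.67007281]), 'ft_torque': array([ 0.0314126 , -0.01889893,  0.03498069]), 'grasp_force': 0.0, 'finger_gap': 0.08547776295915599}
[[-0.646, 0.623, -0.441, 0.828], [0.763, 0.525, -0.376, 0.208], [-0.002, -0.58, -0.815, 0.71], [0.0, 0.0, 0.0, 1.0]] (np.float64(352.4479942980103), 259.2269809735932, 192.72781693042742)
[[-0.91, -0.239, 0.338, 0.144], [-0.414, 0.543, -0.731, 0.68], [-0.009, -0.805, -0.593, 0.719], [0.0, 0.0, 0.0, 1.0]] (np.float64(435.4923792074288), 256.77778663929354, 188.84142441577006)
[[0.396, -0.88, -0.263, 0.313], [-0.918, -0.381, -0.111, -0.545], [-0.002, 0.285, -0.958, 0.373], [0.0, 0.0, 0.0, 1.0]] (np.float64(335.6604562067267), 262.871086365338, 193.43886962752296)
```

View pics/s1.png

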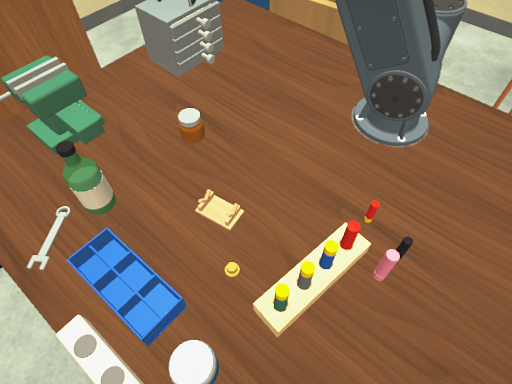

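View pics/s2.png

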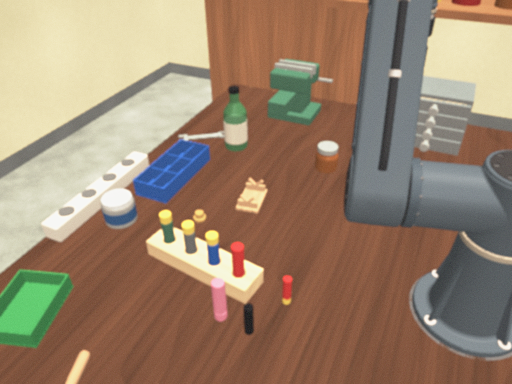

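The red candidates are:
- the tube in the rack: scene (350,235), side (238,260)
- a small red tube with a yellow end on the bench: scene (372,211), side (287,290)
- the pink tube: scene (387,264)
- the black tube: scene (404,247)

Pink and black are excluded, and the larger of the remaining two is the one in the rack. The rest is at scene (219,210) and side (252,196). I'll check the choice in a close crop.

```bash
python3 - <<'E'
from h import *
import pickle
a=pickle.load(open('a.pkl','rb'))
def crop(i,x,y,w,h,k): return cv2.resize(a[i][0][y:y+h,x:x+w],None,fx=k,fy=k,interpolation=cv2.INTER_CUBIC)
t=np.hstack([crop(0,250,190,160,145,2.5),crop(1,140,195,160,145,2.5)])
b=np.hstack([crop(0,185,180,66,53,6)[:, :396],crop(1,225,170,66,53,6)[:, :396]])
b=cv2.resize(b,(800,238)); save('pics/c1.png',np.vstack([t,b])[:600])
# masks
for i in (0,1):
    hsv=cv2.cvtColor(a[i][0],cv2.COLOR_RGB2HSV)
    for nm,lo,hi in(('red',(0,190,100),(6,255,255)),('yel',(24,200,120),(32,255,255))):
        n,l,st,c=cv2.connectedComponentsWithStats(cv2.inRange(hsv,lo,hi))
        print(i,nm,[(st[k].tolist(),c[k].round(1).tolist()) for k in range(1,n) if st[k,4]>25])
E
```

```text
0 red [([366, 200, 14, 19, 149], [372.3, 208.9]), ([341, 220, 20, 29, 341], [350.1, 233.9])]
0 yel [([325, 241, 13, 15, 147], [330.8, 247.5]), ([301, 262, 14, 15, 158], [307.2, 268.7]), ([275, 284, 14, 16, 171], [281.6, 291.2])]
1 red []
1 yel []
```

View pics/c1.png

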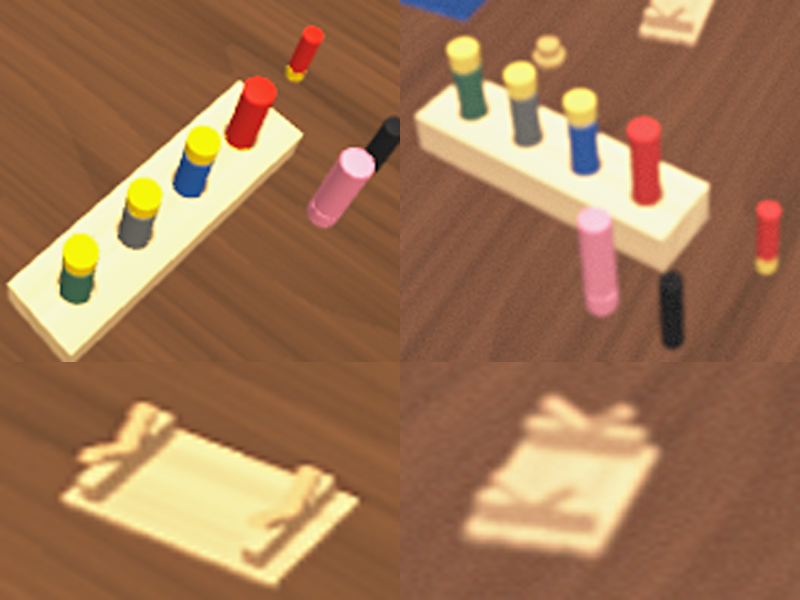

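The crop shows the large red tube upside down at the rack end: no cap visible, top at scene (354,225) and side (238,246). It also shows the small red decoy with a yellow end, and the rest with its two vees. Next I'll compute positions from these pixels.

```bash
python3 - <<'E'
from h import *
import pickle
a=pickle.load(open('a.pkl','rb'));S,D,W=a
np.set_printoptions(precision=4,suppress=True)
for n,p,q in(('red top',(354,225.2),(238,246.2)),('green top',(282.8,288.8),(165.6,213.4)),
 ('rackL',(253.2,304.8),(162,226.2)),('rackR',(370.8,243.2),(244.8,291)),('rackT',(346,222),(263.6,269.8)),('rackB',(278,333.2),(146,242.2)),
 ('restR',(243.9,210.7),(267.9,190.3)),('restB',(230.7,229.7),(258,213.2)),('restL',(195.2,210.1),(267.9,190.3))):
    r=[ray(S,*p),ray(D,*q)]; x=tri(r); print(n,x, plane(S,*p,x[2]),plane(D,*q,x[2]))
for p in [(195.2,210.1),(243.9,210.7),(230.7,229.7)]: print('S',plane(S,*p,.008))
for p in [(235.4,209.9),(258,213.2),(267.9,190.3)]: print('D',plane(D,*p,.008))
E
```

```text
red top [0.4441 0.1236 0.1125] [0.4443 0.1238 0.1125] [0.4441 0.1233 0.1125]
green top [0.6344 0.0962 0.1128] [0.6346 0.0964 0.1128] [0.6343 0.0959 0.1128]
rackL [0.6742 0.0625 0.0381] [0.6716 0.0586 0.0381] [0.6756 0.0673 0.0381]
rackR [0.4114 0.1638 0.0377] [0.4113 0.1637 0.0377] [0.4115 0.164  0.0377]
rackT [0.4003 0.0955 0.0369] [0.4002 0.0954 0.0369] [0.4004 0.0958 0.0369]
rackB [0.6804 0.1259 0.0347] [0.6808 0.1266 0.0347] [0.6801 0.1252 0.0347]
restR [ 0.5057 -0.1184  0.0454] [ 0.5275 -0.093   0.0454] [ 0.4987 -0.1558  0.0454]
restB [ 0.5352 -0.1392 -0.0465] [ 0.548  -0.1227 -0.0465] [ 0.5302 -0.1616 -0.0465]
restL [ 0.5518 -0.2489 -0.0486] [ 0.5638 -0.2318 -0.0486] [ 0.5482 -0.2724 -0.0486]
S [ 0.5835 -0.199   0.008 ]
S [ 0.5106 -0.11    0.008 ]
S [ 0.5682 -0.0989  0.008 ]
D [ 0.5616 -0.0902  0.008 ]
D [ 0.5027 -0.1017  0.008 ]
D [ 0.5184 -0.2022  0.008 ]
```

The positions agree well: red top at (0.444, 0.1235, 0.1125), row direction (0.99, −0.14), and rest near (0.547, −0.155) with its axis near (0.15, −0.99).

The plan is to pick with the tool leaning 45° toward +y and closing along the row. A 90° roll then lays the tube in the rest. I regrasp with the opposite lean and roll another 90°. First I'll hover over the rest and measure it with the wrist camera.

```bash
cat >> h.py <<'E'
from scipy.linalg import logm
def pose(yaw_y,lean,lean_dir=None):
    """tool y horizontal at yaw_y (deg); tool z leans 'lean' deg from down toward +90deg of yaw_y."""
    a=np.radians(yaw_y);y=np.array([np.cos(a),np.sin(a),0]);n=np.array([-y[1],y[0],0]);l=np.radians(lean)
    z=n*np.sin(l)+np.array([0,0,-np.cos(l)]); return np.c_[np.cross(y,z),y,z]
def row(Rt,pt,N=None,cmd=None,grasp=0.0):
    "pt: target of the point 'grasp' m behind the TCP"
    s=robot.state(); T=np.eye(4);T[:3,:3]=R.from_quat(s['eef_rot']).as_matrix();T[:3,3]=s['tcp_pos']
    G=np.eye(4);G[:3,:3]=Rt;G[:3,3]=np.array(pt)+Rt[:,2]*grasp
    L=np.real(logm(np.linalg.inv(T)@G)); w=np.array([L[2,1],L[0,2],L[1,0]]);v=L[:3,3]
    n=max(np.linalg.norm(v)/.038,np.degrees(np.linalg.norm(w))/6.,1); N=N or int(np.ceil(n))
    print('t',round(s['clock'],2),'N',N,'row',np.round(np.r_[v/.75,w/(np.pi/2)]/N,4).tolist(),'totals mm/deg',np.round(v*1e3,1),np.round(np.degrees(w),1),'joints',np.round(s['joints'],2),'F',np.round(s['force'],1),'gap',round(s['finger_gap'],4))
E
python3 - <<'E'
from h import *
import pickle
S,D,W=pickle.load(open('a.pkl','rb'))
for n,p,q in (('pink',(392,256),(218.6,282.5)),('decoy',(374,203.5),(287.5,279)),('black',(407,240),(248.6,306))): print(n,tri([ray(S,*p),ray(D,*q)]))
row(pose(8.8,0),(.547,-.155,.22))
E
```

```text
pink [0.44338946 0.21054561 0.09474936]
decoy [0.3372408  0.12168421 0.06363165]
black [0.37727135 0.21795254 0.07006701]
t 0.15 N 15 row [0.0489, 0.0057, 0.001, -0.0001, -0.0001, -0.0559] totals mm/deg [550.2  64.4  10.7] [ -0.1  -0.1 -75.5] joints [-1.34  0.53  1.43 -0.    1.18 -0.18] F [-0.2  0.1 -0.9] gap 0.0854
```

Emit:
drive_tool:
  steps:
    - [[0, 0.049, 0.0057, 0.001, 0, 0, -0.056], [0, 0.049, 0.0057, 0.001, 0, 0, -0.056], [0, 0.049, 0.0057, 0.001, 0, 0, -0.056], [0, 0.049, 0.0057, 0.001, 0, 0, -0.056], [0, 0.049, 0.0057, 0.001, 0, 0, -0.056], [0, 0.049, 0.0057, 0.001, 0, 0, -0.056], [0, 0.049, 0.0057, 0.001, 0, 0, -0.056], [0, 0.049, 0.0057, 0.001, 0, 0, -0.056], [0, 0.049, 0.0057, 0.001, 0, 0, -0.056], [0, 0.049, 0.0057, 0.001, 0, 0, -0.056], [0, 0.049, 0.0057, 0.001, 0, 0, -0.056], [0, 0.049, 0.0057, 0.001, 0, 0, -0.056], [0, 0.049, 0.0057, 0.001, 0, 0, -0.056], [0, 0.049, 0.0057, 0.001, 0, 0, -0.056], [0, 0.049, 0.0057, 0.001, 0, 0, -0.056], [0, 0, 0, 0, 0, 0, 0], [0, 0, 0, 0, 0, 0, 0]]

```text
clock: 1.57
tcp_pos: [0.5649, -0.1655, 0.2198]
eef_rot: [0.649, 0.761, -0.0, -0.001]
force: [-0.2, -0.5, -0.0]
finger_gap: 0.0854
grasp_force: 0.0
```

```bash
python3 - <<'E'
from h import *
w=grab('wrist'); import pickle; pickle.dump(w,open('w1.pkl','wb')); save('pics/w1.png',w[0])
row(pose(8.8,0),(.547,-.155,.22)); print(robot.state()['tcp_pos'],[proj(w,(.547,-.1545,.03))])
row(pose(-8.2,45),(.444-.0*1,.1235-.06,.24),grasp=.019)
E
```

```text
t 1.62 N 1 row [0.0199, -0.0215, -0.0, -0.0002, 0.0003, 0.002] totals mm/deg [ 14.9 -16.2  -0. ] [-0.   0.   0.2] joints [-0.48  0.49  1.54 -0.    1.11 -0.63] F [-0.5  0.2 -0.1] gap 0.0855
[ 0.56527434 -0.16724423  0.21999138] [(np.float64(247.6426542300714), np.float64(154.97054120398))]
t 1.62 N 9 row [0.035, -0.0175, 0.013, -0.0083, 0.0552, 0.0201] totals mm/deg [ 236.5 -117.8   88. ] [-6.8 44.7 16.3] joints [-0.48  0.49  1.54 -0.    1.11 -0.63] F [-0.5  0.2 -0.1] gap 0.0855
```

View pics/w1.png

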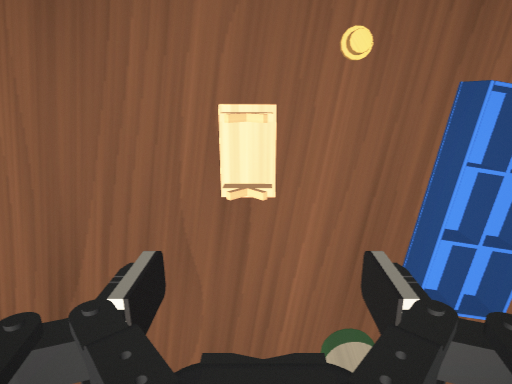

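The rest is at wrist pixels (219..276, 105..197), which agrees with my projection at (248,155). The bush is at (357,42).

```bash
python3 - <<'E'
from h import *
import pickle
np.set_printoptions(precision=4,suppress=True)
w=pickle.load(open('w1.pkl','rb'));S=pickle.load(open('a.pkl','rb'))[0]
hsv=cv2.cvtColor(w[0],cv2.COLOR_RGB2HSV)
m=cv2.inRange(hsv,(10,40,190),(30,255,255)); m[:,:200]=0;m[:,300:]=0;m[240:]=0
c=max(cv2.findContours(m,0,1)[0],key=cv2.contourArea); r=cv2.minAreaRect(c);b=cv2.boxPoints(r);print(r,b)
P=[plane(w,*q,.008) for q in b]; print(np.array(P),np.mean(P,0))
P=[plane(w,*q,.008) for q in [(218.7,104.5),(276.5,104.5),(275.5,197.5),(221,198.5)]]; print(np.array(P),np.mean(P,0))
for q,p in [((218.7,104.5),(243.9,210.7)),((276.5,104.5),(230.7,229.7)),((221,198.5),(195.2,210.1)),]: print(tri([ray(w,*q),ray(S,*p)]))
E
```

```text
((247.0, 152.0), (96.0, 58.0), 90.0) [[218. 104.]
 [276. 104.]
 [276. 200.]
 [218. 200.]]
[[ 0.5091 -0.1114  0.008 ]
 [ 0.5675 -0.102   0.008 ]
 [ 0.585  -0.2033  0.008 ]
 [ 0.5216 -0.2135  0.008 ]] [ 0.5458 -0.1576  0.008 ]
[[ 0.5099 -0.1118  0.008 ]
 [ 0.5681 -0.1024  0.008 ]
 [ 0.584  -0.2005  0.008 ]
 [ 0.5246 -0.2113  0.008 ]] [ 0.5467 -0.1565  0.008 ]
[ 0.5092 -0.1118  0.0044]
[ 0.5674 -0.1017  0.0037]
[ 0.5229 -0.2722 -0.14  ]
```

Emit:
drive_tool:
  steps:
    - [[0.3, 0.035, -0.0175, 0.013, -0.0083, 0.055, 0.02], [0.45, 0.035, -0.0175, 0.013, -0.0083, 0.055, 0.02], [0.45, 0.035, -0.0175, 0.013, -0.0083, 0.055, 0.02], [0.45, 0.035, -0.0175, 0.013, -0.0083, 0.055, 0.02], [0.45, 0.035, -0.0175, 0.013, -0.0083, 0.055, 0.02], [0.45, 0.035, -0.0175, 0.013, -0.0083, 0.055, 0.02], [0.45, 0.035, -0.0175, 0.013, -0.0083, 0.055, 0.02], [0.45, 0.035, -0.0175, 0.013, -0.0083, 0.055, 0.02], [0.45, 0.035, -0.0175, 0.013, -0.0083, 0.055, 0.02], [0.45, 0, 0, 0, 0, 0, 0], [0.45, 0, 0, 0, 0, 0, 0]]

```text
clock: 2.53
tcp_pos: [0.4418, 0.0729, 0.2155]
eef_rot: [0.699, 0.604, 0.288, -0.249]
force: [0.2, 0.3, -1.3]
finger_gap: 0.047
grasp_force: 0.0
```

```bash
python3 - <<'E'
from h import *
np.set_printoptions(precision=4,suppress=True)
w=grab('wrist'); save('pics/w2.png',w[0])
print(proj(w,(.444,.1235,.114)),proj(w,(.444,.1235,.04)))
row(pose(-8.2,45),(.444,.1235,.072),grasp=.019)
row(pose(-8.2,45),(.444-.0085,.1235-.0594,.132),grasp=.019)
E
```

```text
(np.float64(257.44504808645735), np.float64(233.28426443612517)) (np.float64(258.4286581982132), np.float64(260.4992496273324))
t 2.58 N 5 row [-0.0174, -0.0017, 0.0418, 0.0004, 0.0005, -0.0] totals mm/deg [-65.2  -6.4 156.6] [ 0.2  0.2 -0. ] joints [-0.57  0.46  2.    0.76  1.2  -0.91] F [ 0.2 -0.3  0. ] gap 0.0468
t 2.58 N 3 row [-0.0291, -0.0028, 0.0319, 0.0006, 0.0009, -0.0] totals mm/deg [-65.4  -6.3  71.8] [ 0.2  0.2 -0. ] joints [-0.57  0.46  2.    0.76  1.2  -0.91] F [ 0.2 -0.3  0. ] gap 0.0468
```

View pics/w2.png

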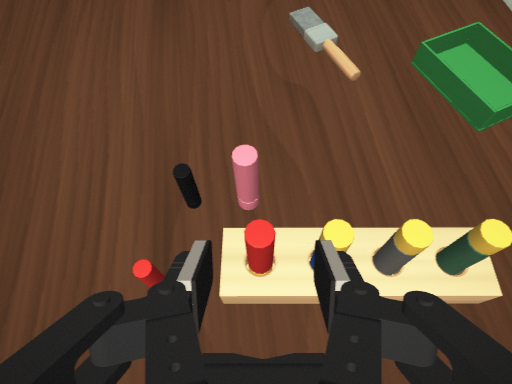

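The red tube top is at (260,232), 2–3 px right of my prediction, so I shift about 1 mm along the row. Now I'll approach along the tool axis.

Emit:
drive_tool:
  steps:
    - [[0.45, -0.029, -0.0024, 0.032, 0, 0, 0], [0.45, -0.029, -0.0024, 0.032, 0, 0, 0], [0.45, -0.029, -0.0024, 0.032, 0, 0, 0], [0.45, 0, 0, 0.0, 0, 0, 0], [0.45, 0, 0, 0.02, 0, 0, 0], [0.45, 0, 0, 0.02, 0, 0, 0], [0.45, 0, 0, 0.02, 0, 0, 0], [0.45, 0, 0, 0.02, 0, 0, 0], [0.45, 0, 0, 0.01, 0, 0, 0], [0.45, 0, 0, 0, 0, 0, 0]]

```text
clock: 3.42
tcp_pos: [0.445, 0.1267, 0.0714]
eef_rot: [0.698, 0.606, 0.289, -0.249]
force: [-0.7, 0.8, 0.7]
finger_gap: 0.0465
grasp_force: 0.0
```

```bash
python3 - <<'E'
from h import *
w=grab('wrist'); save('pics/w3.png',w[0])
row(pose(-8.2,45),(.445,.1236,.072),grasp=.019)
E
```

```text
t 3.47 N 1 row [-0.0022, 0.0005, 0.0224, 0.0007, 0.0013, 0.0015] totals mm/deg [-1.7  0.4 16.8] [0.1 0.1 0.1] joints [-0.46  0.79  2.09  1.04  0.89 -1.25] F [ 0.2 -0.5  0.1] gap 0.047
```

View pics/w3.png

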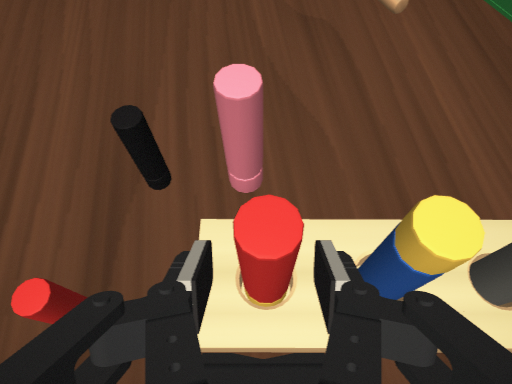

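The tube stands between the pads at (267,235), with a yellow sliver at the hole showing its cap is down. I'll advance 17 mm and close.

Emit:
drive_tool:
  steps:
    - [[0.45, -0.001, 0, 0.011, 0, 0, 0], [0.45, -0.001, 0, 0.011, 0, 0, 0], [0.45, 0, 0, 0, 0, 0, 0], [1, 0, 0, 0, 0, 0, 0], [1, 0, 0, 0, 0, 0, 0], [1, 0, 0, 0, 0, 0, 0], [1, 0, 0, 0, 0, 0, 0], [1, 0, 0, 0, 0, 0, 0], [1, 0, 0, 0, 0, 0, 0], [1, 0, 0, 0, 0, 0, 0]]
  squeeze: 40

```text
clock: 4.3
tcp_pos: [0.4458, 0.137, 0.0583]
eef_rot: [0.699, 0.605, 0.289, -0.25]
force: [2.0, -0.3, 0.0]
finger_gap: 0.0248
grasp_force: 39.2
```

```bash
python3 - <<'E'
from h import *
print(robot.state()['tcp_pos'])
row(pose(-8.2,45),(.445,.1236,.072),grasp=.019)
E
```

```text
[0.44578233 0.13699534 0.05833031]
t 4.3 N 1 row [0.0003, 0.0015, -0.0002, 0.0006, 0.0013, 0.0004] totals mm/deg [ 0.2  1.1 -0.1] [0.1 0.1 0. ] joints [-0.43  0.82  2.1   1.09  0.87 -1.29] F [ 2.  -0.3  0. ] gap 0.0248
```

Gripped. Now lift straight up.

Emit:
drive_tool:
  steps:
    - [[1, 0.01, 0, -0.01, 0, 0, 0], [1, 0.01, 0, -0.01, 0, 0, 0], [1, 0.015, 0, -0.015, 0, 0, 0], [1, 0.019, 0, -0.019, 0, 0, 0], [1, 0.019, 0, -0.019, 0, 0, 0], [1, 0.019, 0, -0.019, 0, 0, 0], [1, 0.019, 0, -0.019, 0, 0, 0], [1, 0.019, 0, -0.019, 0, 0, 0], [1, 0, 0, 0, 0, 0, 0]]

```text
clock: 5.05
tcp_pos: [0.4458, 0.1376, 0.1987]
eef_rot: [0.698, 0.606, 0.29, -0.248]
force: [0.3, -0.3, -1.5]
finger_gap: 0.0249
grasp_force: 39.4
```

```bash
python3 - <<'E'
from h import *
s=robot.state();print(s['tcp_pos'],s['grasp_force'])
u=np.array([np.cos(np.radians(98.8)),np.sin(np.radians(98.8)),0])
c=np.array([.5465,-.156,0])+u*.013; print(c)
row(pose(8.8,-45),c+[0,0,.16],grasp=.019,N=20)
row(pose(8.8,-45),c+[0,0,.16],grasp=.019,N=24)
E
```

```text
[0.44576658 0.13755581 0.1986653 ] 39.42415326833725
[ 0.54451118 -0.14315303  0.        ]
t 5.05 N 20 row [-0.0219, 0.0063, 0.0042, 0.0002, -0.0495, -0.0104] totals mm/deg [-328.    94.3   62.9] [  0.3 -89.1 -18.8] joints [-0.43  0.48  2.04  0.87  1.09 -0.9 ] F [ 0.3 -0.3 -1.5] gap 0.0249
t 5.05 N 24 row [-0.0182, 0.0052, 0.0035, 0.0001, -0.0413, -0.0087] totals mm/deg [-328.    94.3   62.9] [  0.3 -89.1 -18.8] joints [-0.43  0.48  2.04  0.87  1.09 -0.9 ] F [ 0.3 -0.3 -1.5] gap 0.0249
```

Emit:
drive_tool:
  steps:
    - [[1, -0.022, 0.0063, 0.0042, 0, -0.0495, -0.0104], [1, -0.022, 0.0063, 0.0042, 0, -0.0495, -0.0104], [1, -0.022, 0.0063, 0.0042, 0, -0.0495, -0.0104], [1, -0.022, 0.0063, 0.0042, 0, -0.0495, -0.0104], [1, -0.022, 0.0063, 0.0042, 0, -0.0495, -0.0104], [1, -0.022, 0.0063, 0.0042, 0, -0.0495, -0.0104], [1, -0.022, 0.0063, 0.0042, 0, -0.0495, -0.0104], [1, -0.022, 0.0063, 0.0042, 0, -0.0495, -0.0104], [1, -0.022, 0.0063, 0.0042, 0, -0.0495, -0.0104], [1, -0.022, 0.0063, 0.0042, 0, -0.0495, -0.0104], [1, -0.022, 0.0063, 0.0042, 0, -0.0495, -0.0104], [1, -0.022, 0.0063, 0.0042, 0, -0.0495, -0.0104], [1, -0.022, 0.0063, 0.0042, 0, -0.0495, -0.0104], [1, -0.022, 0.0063, 0.0042, 0, -0.0495, -0.0104], [1, -0.022, 0.0063, 0.0042, 0, -0.0495, -0.0104], [1, -0.022, 0.0063, 0.0042, 0, -0.0495, -0.0104], [1, -0.022, 0.0063, 0.0042, 0, -0.0495, -0.0104], [1, -0.022, 0.0063, 0.0042, 0, -0.0495, -0.0104], [1, -0.022, 0.0063, 0.0042, 0, -0.0495, -0.0104], [1, -0.022, 0.0063, 0.0042, 0, -0.0495, -0.0104]]

```text
clock: 6.72
tcp_pos: [0.5432, -0.1571, 0.1308]
eef_rot: [0.601, 0.702, -0.25, 0.29]
force: [-0.6, 0.6, -0.1]
finger_gap: 0.0251
grasp_force: 39.4
```

```bash
python3 - <<'E'
from h import *
s=robot.state();print(s['tcp_pos'],s['grasp_force'])
u=np.array([np.cos(np.radians(98.8)),np.sin(np.radians(98.8)),0])
c=np.array([.5465,-.156,0])+u*.013
row(pose(8.8,-45),c+[0,0,.10],grasp=.019)
S,D=grab('scene'),grab('side')
np.set_printoptions(precision=4,suppress=True)
def crop(c,p,w=100,h=75,k=4): x,y=int(p[0]-w/2),int(p[1]-h/2); print(x,y); return cv2.resize(c[0][y:y+h,x:x+w],None,fx=k,fy=k,interpolation=cv2.INTER_CUBIC)
g=s['tcp_pos']-R.from_quat(s['eef_rot']).as_matrix()[:,2]*.019; print(g)
save('pics/l1.png',np.hstack([crop(S,proj(S,g)),crop(D,proj(D,g))]))
import pickle; pickle.dump((S,D),open('l1.pkl','wb'))
E
```

```text
[ 0.54316634 -0.15708355  0.13081217] 39.414622485637665
t 6.72 N 2 row [0.0209, 0.0024, 0.0208, -0.0008, 0.0003, 0.0006] totals mm/deg [31.4  3.5 31.2] [-0.1  0.1  0.1] joints [-0.12  0.69  1.85 -1.23  0.81  0.71] F [-0.6  0.6 -0.1] gap 0.0251
[ 0.5412 -0.1438  0.1442]
169 137
200 119
```

View pics/l1.png

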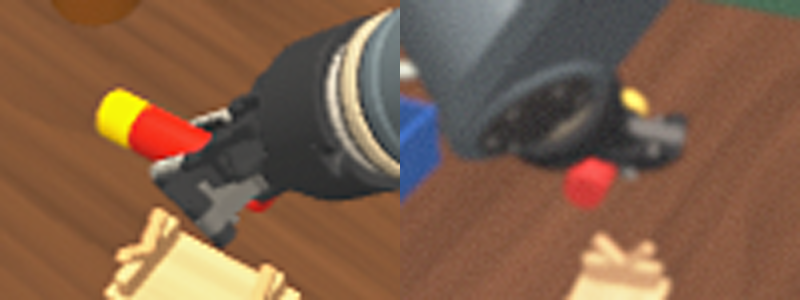

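The tube is held level above the rest with its cap at scene (196,167) and its foot face at side (247,166). I'll compute how it sits along the axis.

```bash
python3 - <<'E'
from h import *
import pickle
np.set_printoptions(precision=4,suppress=True)
S,D=pickle.load(open('l1.pkl','rb'))
c=plane(S,195.8,167.2,.144);f=plane(D,247,166.5,.144);print(c,f,np.linalg.norm(c-f),np.degrees(np.arctan2(*(f-c)[[1,0]])))
u=np.array([np.cos(np.radians(98.8)),np.sin(np.radians(98.8)),0]);m=np.array([.5465,-.156,0])
n=np.array([u[1],-u[0],0])
for p in (c,f,np.array([.5412,-.1438,0])): print('along',(p-m)@u,'across',(p-m)@n)
E
```

```text
[ 0.5565 -0.196   0.144 ] [ 0.5303 -0.1011  0.144 ] 0.09850041400682943 105.43493208902092
along -0.041070740061479795 across 0.0037825355775356804
along 0.05676996802372424 across -0.007598474962073106
along 0.012867211185953329 across -0.00337118321900144
```

Emit:
drive_tool:
  steps:
    - [[1, 0.014, 0.0016, 0.0149, 0, 0, 0], [1, 0.014, 0.0016, 0.0149, 0, 0, 0], [1, 0.014, 0.0015, 0.0149, 0, 0, 0], [1, 0.014, 0, 0.0149, 0, 0, 0], [1, 0.014, 0, 0.0149, 0, 0, 0], [1, 0.014, 0, 0.0149, 0, 0, 0], [1, 0, 0, 0, 0, 0, 0], [1, 0, 0, 0, 0, 0, 0]]

```text
clock: 7.48
tcp_pos: [0.5464, -0.1588, 0.0387]
eef_rot: [0.602, 0.702, -0.249, 0.288]
force: [-0.3, 0.1, -0.2]
finger_gap: 0.0249
grasp_force: 39.4
```

```bash
python3 - <<'E'
from h import *
s=robot.state();print(s['tcp_pos'],s['grasp_force'])
u=np.array([np.cos(np.radians(98.8)),np.sin(np.radians(98.8)),0])
c=np.array([.5465,-.156,0])+u*.010
row(pose(8.8,-45),c+[0,0,.046],grasp=.019)
S,D=grab('scene'),grab('side')
def crop(c,p,w=80,h=60,k=5): x,y=int(p[0]-w/2),int(p[1]-h/2); print(x,y); return cv2.resize(c[0][y:y+h,x:x+w],None,fx=k,fy=k,interpolation=cv2.INTER_CUBIC)
save('pics/l2.png',np.hstack([crop(S,proj(S,c+[0,0,.05])),crop(D,proj(D,c+[0,0,.05]))]))
E
```

```text
[ 0.54640332 -0.15880506  0.03866721] 39.40448686480522
t 7.48 N 1 row [0.0051, 0.0007, 0.0064, -0.0025, -0.0023, 0.0001] totals mm/deg [3.8 0.5 4.8] [-0.2 -0.2  0. ] joints [-0.12  0.87  1.85 -1.4   0.76  0.96] F [-0.3  0.1 -0.2] gap 0.0249
181 171
210 156
```

View pics/l2.png

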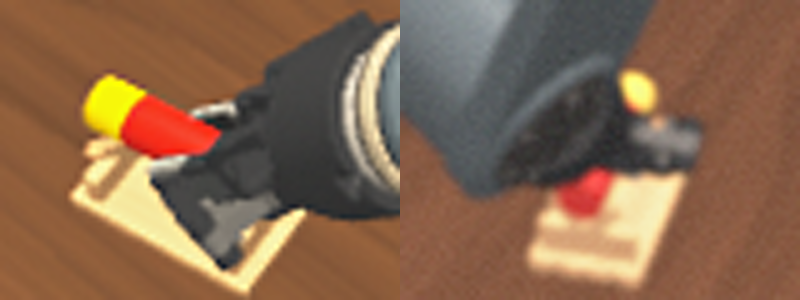

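The tube sits over both vees, just above them. Joint 4 is near its limit (−1.40), so I'll lower 6 mm gently.

Emit:
drive_tool:
  steps:
    - [[1, 0.0018, 0.0003, 0.0021, 0, 0, 0], [1, 0.0018, 0.0003, 0.0021, 0, 0, 0], [1, 0.0012, 0, 0.0015, 0, 0, 0], [1, 0, 0, 0, 0, 0, 0]]

```text
clock: 7.92
tcp_pos: [0.5484, -0.1594, 0.0344]
eef_rot: [0.602, 0.701, -0.249, 0.29]
force: [-0.1, 0.5, -0.3]
finger_gap: 0.0248
grasp_force: 39.4
```

```bash
python3 - <<'E'
from h import *
s=robot.state();print(s['tcp_pos'],s['grasp_force'],s['ft_torque'])
u=np.array([np.cos(np.radians(98.8)),np.sin(np.radians(98.8)),0])
c=np.array([.5465,-.156,0])+u*.010
row(pose(8.8,-45),c+[0,0,.046],grasp=.019)
E
```

```text
[ 0.54839449 -0.15936577  0.03439353] 39.41001400351524 [ 0.3653867   0.09167598 -0.01086071]
t 7.92 N 1 row [0.0019, -0.0018, 0.0016, -0.0005, -0.001, -0.0013] totals mm/deg [ 1.4 -1.4  1.2] [-0.  -0.1 -0.1] joints [-0.12  0.88  1.85 -1.41  0.76  0.97] F [-0.1  0.5 -0.3] gap 0.0248
```

Emit:
drive_tool:
  steps:
    - [[1, 0.0012, -0.0012, 0.0012, 0, 0, 0], [1, 0.0012, 0, 0.0012, 0, 0, 0], [1, 0.0005, 0, 0.0005, 0, 0, 0], [1, 0, 0, 0, 0, 0, 0]]

```text
clock: 8.25
tcp_pos: [0.5472, -0.1599, 0.0327]
eef_rot: [0.602, 0.7, -0.25, 0.291]
force: [-1.5, 1.7, 8.6]
finger_gap: 0.0247
grasp_force: 40.1
```

Contact at 8.6 N with the axis at 46 mm, so the tube is seated. Release, then retract along the tool axis.

Emit:
drive_tool:
  steps:
    - [[0.7, 0, 0, 0, 0, 0, 0], [0.5, 0, 0, 0, 0, 0, 0], [0.35, 0, 0, 0, 0, 0, 0], [0.35, 0, 0, 0, 0, 0, 0], [0.35, 0, 0, 0, 0, 0, 0], [0.35, 0, 0, -0.01, 0, 0, 0], [0.35, 0, 0, -0.02, 0, 0, 0], [0.35, 0, 0, -0.03, 0, 0, 0], [0.35, 0, 0, -0.035, 0, 0, 0], [0.35, 0, 0, -0.035, 0, 0, 0], [0.35, 0, 0, -0.035, 0, 0, 0], [0.35, 0, 0, 0, 0, 0, 0]]

```text
clock: 9.25
tcp_pos: [0.5353, -0.0701, 0.122]
eef_rot: [0.602, 0.702, -0.246, 0.292]
force: [0.2, 0.2, 0.2]
finger_gap: 0.0554
grasp_force: 0.0
```

```bash
python3 - <<'E'
from h import *
s=robot.state();print(s['tcp_pos'],s['finger_gap'])
w=grab('wrist');S=grab('scene');D=grab('side')
import pickle; pickle.dump((w,S,D),open('r1.pkl','wb'))
np.set_printoptions(precision=4,suppress=True)
u=np.array([np.cos(np.radians(98.8)),np.sin(np.radians(98.8)),0]);m=np.array([.5465,-.156,0]);n=np.array([u[1],-u[0],0])
def crop(c,p,w=80,h=60,k=5): x,y=int(p[0]-w/2),int(p[1]-h/2); print(x,y); return cv2.resize(c[0][y:y+h,x:x+w],None,fx=k,fy=k,interpolation=cv2.INTER_CUBIC)
save('pics/l3.png',np.hstack([crop(S,proj(S,m+[0,0,.05])),crop(D,proj(D,m+[0,0,.05]))]))
row(pose(8.8,55),m-u*.007+[0,0,.045],grasp=.019+.11)
E
```

```text
[ 0.53533996 -0.07013147  0.12197431] 0.05538461672419162
177 169
211 154
t 9.4 N 17 row [0.0002, -0.0, 0.0133, 0.0, 0.0653, -0.0001] totals mm/deg [  1.9  -0.4 169.1] [ 0.  99.9 -0.1] joints [ 0.05  0.72  1.84 -1.13  0.89  0.78] F [-0.1 -0.3 -0.5] gap 0.0555
```

View pics/l3.png

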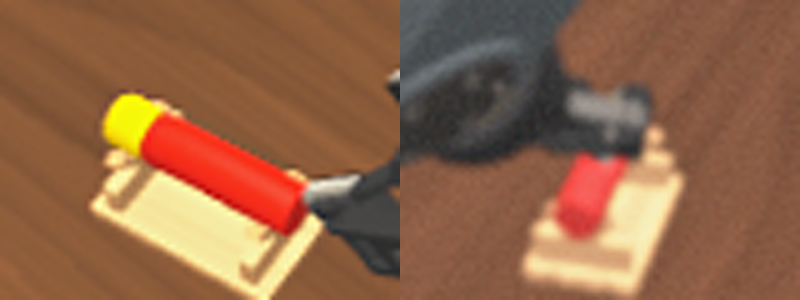

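The tube lies in the vee with its cap at scene (200,193) and its foot at (236,212). Next I compute its axial position and the regrasp waypoint.

```bash
python3 - <<'E'
from h import *
import pickle
np.set_printoptions(precision=4,suppress=True)
w,S,D=pickle.load(open('r1.pkl','rb'))
u=np.array([np.cos(np.radians(98.8)),np.sin(np.radians(98.8)),0]);m=np.array([.5465,-.156,0]);n=np.array([u[1],-u[0],0])
for c,p in((S,(199.6,193.2)),(S,(236.4,211.6)),(D,(575/5-80+211,154+210/5))):
    q=plane(c,*p,.045);print(q,(q-m)@u,(q-m)@n)
row(pose(8.8,0),m+[0,0,.17])
E
```

```text
[ 0.5576 -0.2035  0.045 ] -0.048593096562062094 0.0036851340811223216
[ 0.5399 -0.1044  0.045 ] 0.05199816493649614 0.001332279986591825
[ 0.5404 -0.1113  0.045 ] 0.04510318950295756 0.000818583149454837
t 9.4 N 8 row [-0.0166, -0.0001, -0.0026, -0.0, 0.0624, -0.0001] totals mm/deg [-99.7  -0.4 -15.7] [-0.  44.9 -0.1] joints [ 0.05  0.72  1.84 -1.13  0.89  0.78] F [-0.1 -0.3 -0.5] gap 0.0555
```

Emit:
drive_tool:
  steps:
    - [[0.35, -0.0166, 0, -0.0026, 0, 0.0624, 0], [0.35, -0.0166, 0, -0.0026, 0, 0.0624, 0], [0.35, -0.0166, 0, -0.0026, 0, 0.0624, 0], [0.35, -0.0166, 0, -0.0026, 0, 0.0624, 0], [0.35, -0.0166, 0, -0.0026, 0, 0.0624, 0], [0.35, -0.0166, 0, -0.0026, 0, 0.0624, 0], [0.35, -0.0166, 0, -0.0026, 0, 0.0624, 0], [0.35, -0.0166, 0, -0.0026, 0, 0.0624, 0], [0.35, 0, 0, 0, 0, 0, 0]]

```text
clock: 10.15
tcp_pos: [0.5471, -0.1579, 0.173]
eef_rot: [0.655, 0.755, -0.01, 0.012]
force: [1.1, 0.0, 0.8]
finger_gap: 0.055
grasp_force: 0.0
```

```bash
python3 - <<'E'
from h import *
s=robot.state();print(s['tcp_pos'],s['finger_gap'])
u=np.array([np.cos(np.radians(98.8)),np.sin(np.radians(98.8)),0]);m=np.array([.547,-.156,0])
row(pose(8.8,55),m-u*.008+[0,0,.045],grasp=.019-.10)
E
```

```text
[ 0.54707798 -0.15790492  0.17298448] 0.055049480067947396
t 10.15 N 10 row [-0.0141, 0.0001, 0.0056, 0.0004, 0.063, -0.0007] totals mm/deg [-105.6    0.8   42.1] [ 0.4 56.7 -0.6] joints [-0.46  0.52  1.64 -0.03  0.96 -0.59] F [1.1 0.  0.8] gap 0.055
```

```bash
python3 - <<'E'
from h import *
import pickle
S,D,W=pickle.load(open('a.pkl','rb'))
print(plane(S,190,117,.075),plane(D,327.5,148,.075), plane(S,232,266,.02))
u=np.array([np.cos(np.radians(98.8)),np.sin(np.radians(98.8)),0]);m=np.array([.547,-.156,0])
P=pose(8.8,55); t=m-u*.008+[0,0,.045]
for b in (.073,.15,.22,.3): print(b,t-P[:,2]*b)
E
```

```text
[ 0.41513797 -0.37996514  0.075     ] [ 0.40764229 -0.37330714  0.075     ] [ 0.63446339 -0.03237951  0.02      ]
0.073 [ 0.55737215 -0.22300001  0.08687108]
0.15 [ 0.56702169 -0.28533222  0.13103647]
0.22 [ 0.57579399 -0.34199787  0.17118682]
0.3 [ 0.58581948 -0.40675862  0.21707293]
```

Emit:
drive_tool:
  steps:
    - [[0.35, -0.0141, 0, 0.0056, 0, 0.063, -0.0007], [0.35, -0.0141, 0, 0.0056, 0, 0.063, -0.0007], [0.35, -0.0141, 0, 0.0056, 0, 0.063, -0.0007], [0.35, -0.0141, 0, 0.0056, 0, 0.063, -0.0007], [0.35, -0.0141, 0, 0.0056, 0, 0.063, -0.0007], [0.35, -0.0141, 0, 0.0056, 0, 0.063, -0.0007], [0.35, -0.0141, 0, 0.0056, 0, 0.063, -0.0007], [0.35, -0.0141, 0, 0.0056, 0, 0.063, -0.0007], [0.35, -0.0141, 0, 0.0056, 0, 0.063, -0.0007], [0.35, -0.0141, 0, 0.0056, 0, 0.063, -0.0007], [0.35, 0, 0, 0, 0, 0, 0], [0.35, 0, 0, 0, 0, 0, 0]]

```text
clock: 11.15
tcp_pos: [0.5546, -0.2258, 0.0907]
eef_rot: [0.576, 0.673, 0.3, -0.355]
force: [0.1, 0.5, 0.2]
finger_gap: 0.0558
grasp_force: 0.0
```

```bash
python3 - <<'E'
from h import *
s=robot.state();print(s['tcp_pos'],s['finger_gap'])
u=np.array([np.cos(np.radians(98.8)),np.sin(np.radians(98.8)),0]);m=np.array([.547,-.156,0])
w=grab('wrist'); hsv=cv2.cvtColor(w[0],cv2.COLOR_RGB2HSV)
np.set_printoptions(precision=4,suppress=True)
for nm,lo,hi in(('red',(0,190,60),(6,255,255)),('yel',(24,190,100),(32,255,255))):
    n,l,st,c=cv2.connectedComponentsWithStats(cv2.inRange(hsv,lo,hi))
    for k in range(1,n):
        if st[k,4]>150: print(nm,st[k],c[k],plane(w,*c[k],.05))
row(pose(8.8,55),m-u*.008+[0,0,.045],grasp=.019)
E
```

```text
[ 0.55463359 -0.22575001  0.09065659] 0.055833508496830074
red [130   0  22  35 453] [141.1325  16.4547] [0.3549 0.0899 0.05  ]
red [272 137  15  91 843] [279.0807 184.6251] [ 0.5527 -0.1476  0.05  ]
red [250 138   9  90 339] [252.767  180.3304] [ 0.5336 -0.1465  0.05  ]
t 11.2 N 3 row [-0.0018, 0.001, 0.0433, -0.001, -0.0007, 0.0003] totals mm/deg [-4.2  2.3 97.5] [-0.3 -0.2  0.1] joints [-0.81  1.01  1.19  0.49  1.78 -1.08] F [0.4 0.2 0.9] gap 0.0553
```

Emit:
drive_tool:
  steps:
    - [[0.35, -0.0056, 0.0024, 0, 0, 0, 0], [0.35, 0, 0, 0.02, 0, 0, 0], [0.35, 0, 0, 0.025, 0, 0, 0], [0.35, 0, 0, 0.025, 0, 0, 0], [0.35, 0, 0, 0.025, 0, 0, 0], [0.35, 0, 0, 0.02, 0, 0, 0], [0.35, 0, 0, 0.015, 0, 0, 0], [0.35, 0, 0, 0, 0, 0, 0], [0.35, 0, 0, 0, 0, 0, 0]]

```text
clock: 11.95
tcp_pos: [0.5469, -0.1488, 0.0368]
eef_rot: [0.575, 0.676, 0.3, -0.35]
force: [-0.1, -0.5, 0.0]
finger_gap: 0.0552
grasp_force: 0.0
```

```bash
python3 - <<'E'
from h import *
u=np.array([np.cos(np.radians(98.8)),np.sin(np.radians(98.8)),0]);m=np.array([.5465,-.156,0])
row(pose(8.8,55),m-u*.008+[0,0,.045],grasp=.019)
E
```

```text
t 11.95 N 1 row [-0.0026, -0.0021, 0.0026, -0.0026, 0.0007, 0.004] totals mm/deg [-1.9 -1.5  2. ] [-0.2  0.1  0.4] joints [-0.74  1.04  1.34  0.53  1.59 -1.14] F [-0.1 -0.5  0. ] gap 0.0552
```

Within 2 mm. I'll make the small correction and close.

Emit:
drive_tool:
  steps:
    - [[0.35, -0.0026, -0.0018, 0.0026, 0, 0, 0.004], [0.35, 0, 0, 0, 0, 0, 0], [0.6, 0, 0, 0, 0, 0, 0], [0.8, 0, 0, 0, 0, 0, 0], [1, 0, 0, 0, 0, 0, 0], [1, 0, 0, 0, 0, 0, 0], [1, 0, 0, 0, 0, 0, 0], [1, 0, 0, 0, 0, 0, 0], [1, 0, 0, 0, 0, 0, 0]]
  squeeze: 40

```text
clock: 12.7
tcp_pos: [0.5454, -0.1493, 0.0329]
eef_rot: [0.577, 0.673, 0.3, -0.352]
force: [2.0, -2.5, 1.2]
finger_gap: 0.0253
grasp_force: 39.2
```

```bash
python3 - <<'E'
from h import *
s=robot.state();P=R.from_quat(s['eef_rot']).as_matrix();print(s['tcp_pos'],s['tcp_pos']-P[:,2]*.019,s['force'],s['grasp_force'])
T=P.T@np.array([0,0,.15]);print('up150',T/.75)
E
```

```text
[ 0.54540993 -0.14927388  0.03285987] [ 0.54783777 -0.16465224  0.04375076] [ 2.02737149 -2.51540808  1.19444563] 39.229989642808505
up150 [ 0.16388158 -0.00052048 -0.11464099]
```

Emit:
drive_tool:
  steps:
    - [[1, 0.01, 0, -0.007, 0, 0, 0], [1, 0.0186, 0, -0.013, 0, 0, 0], [1, 0.0186, 0, -0.013, 0, 0, 0], [1, 0.0186, 0, -0.013, 0, 0, 0], [1, 0.0186, 0, -0.013, 0, 0, 0], [1, 0.0186, 0, -0.013, 0, 0, 0], [1, 0.0186, 0, -0.013, 0, 0, 0], [1, 0.0186, 0, -0.013, 0, 0, 0], [1, 0.0186, 0, -0.013, 0, 0, 0], [1, 0.0186, 0, -0.013, 0, 0, 0], [1, 0.0186, 0, -0.013, 0, 0, 0], [1, 0, 0, 0, 0, 0, 0]]

```text
clock: 13.7
tcp_pos: [0.5467, -0.1495, 0.2158]
eef_rot: [0.577, 0.675, 0.3, -0.35]
force: [1.3, 0.3, -0.6]
finger_gap: 0.025
grasp_force: 39.2
```

```bash
python3 - <<'E'
from h import *
s=robot.state();P=R.from_quat(s['eef_rot']).as_matrix();g=s['tcp_pos']-P[:,2]*.019;print(g)
row(pose(-8.2,-35),g,grasp=.019)
row(pose(-8.2,-35),(.445,.1236,.23),grasp=.019)
row(pose(-8.2,10),(.475,-.03,.24),grasp=.019)
E
```

```text
[ 0.54908176 -0.16487499  0.22677899]
t 13.7 N 16 row [-0.0025, 0.0001, -0.0, -0.0022, -0.0619, 0.013] totals mm/deg [-29.6   1.1  -0. ] [ -3.2 -89.1  18.7] joints [-0.75  0.79  1.33  0.55  1.82 -0.99] F [ 1.3  0.3 -0.6] gap 0.025
t 13.7 N 16 row [0.024, -0.0085, 0.0047, -0.0022, -0.0619, 0.013] totals mm/deg [ 287.5 -101.6   56.5] [ -3.2 -89.1  18.7] joints [-0.75  0.79  1.33  0.55  1.82 -0.99] F [ 1.3  0.3 -0.6] gap 0.025
t 13.7 N 8 row [0.0182, -0.0118, 0.0108, -0.013, -0.0618, 0.0206] totals mm/deg [109.4 -70.9  64.5] [ -9.4 -44.5  14.9] joints [-0.75  0.79  1.33  0.55  1.82 -0.99] F [ 1.3  0.3 -0.6] gap 0.025
```

Emit:
drive_tool:
  steps:
    - [[1, 0.0192, -0.0068, 0.0038, -0.0018, -0.0495, 0.0104], [1, 0.0192, -0.0068, 0.0038, -0.0018, -0.0495, 0.0104], [1, 0.0192, -0.0068, 0.0038, -0.0018, -0.0495, 0.0104], [1, 0.0192, -0.0068, 0.0038, -0.0018, -0.0495, 0.0104], [1, 0.0192, -0.0068, 0.0038, -0.0018, -0.0495, 0.0104], [1, 0.0192, -0.0068, 0.0038, -0.0018, -0.0495, 0.0104], [1, 0.0192, -0.0068, 0.0038, -0.0018, -0.0495, 0.0104], [1, 0.0192, -0.0068, 0.0038, -0.0018, -0.0495, 0.0104], [1, 0.0192, -0.0068, 0.0038, -0.0018, -0.0495, 0.0104], [1, 0.0192, -0.0068, 0.0038, -0.0018, -0.0495, 0.0104], [1, 0.0192, -0.0068, 0.0038, -0.0018, -0.0495, 0.0104], [1, 0.0192, -0.0068, 0.0038, -0.0018, -0.0495, 0.0104], [1, 0.0192, -0.0068, 0.0038, -0.0018, -0.0495, 0.0104], [1, 0.0192, -0.0068, 0.0038, -0.0018, -0.0495, 0.0104], [1, 0.0192, -0.0068, 0.0038, -0.0018, -0.0495, 0.0104], [1, 0.0192, -0.0068, 0.0038, -0.0018, -0.0495, 0.0104], [1, 0.0192, -0.0068, 0.0038, -0.0018, -0.0495, 0.0104], [1, 0.0192, -0.0068, 0.0038, -0.0018, -0.0495, 0.0104], [1, 0.0192, -0.0068, 0.0038, -0.0018, -0.0495, 0.0104], [1, 0.0192, -0.0068, 0.0038, -0.0018, -0.0495, 0.0104]]

```text
clock: 15.37
tcp_pos: [0.4401, 0.1144, 0.2219]
eef_rot: [0.721, 0.625, -0.228, 0.196]
force: [0.3, 0.1, -0.3]
finger_gap: 0.0248
grasp_force: 39.2
```

```bash
python3 - <<'E'
from h import *
s=robot.state();P=R.from_quat(s['eef_rot']).as_matrix();g=s['tcp_pos']-P[:,2]*.019;print(g,s['grasp_force'])
row(pose(-8.2,-35),(.445,.1236,.23),grasp=.019)
S,D=grab('scene'),grab('side')
import pickle; pickle.dump((S,D),open('p1.pkl','wb'))
def crop(c,p,w=100,h=120,k=4): x,y=int(p[0]-w/2),int(p[1]-h/2); print(x,y); return cv2.resize(c[0][y:y+h,x:x+w],None,fx=k,fy=k,interpolation=cv2.INTER_CUBIC)
save('pics/p1.png',np.hstack([crop(S,proj(S,g-[0,0,.05])),crop(D,proj(D,g-[0,0,.05]))]))
E
```

```text
[0.44168753 0.12517449 0.23748401] 39.23744648727734
t 15.37 N 1 row [0.0045, 0.0048, 0.009, -0.0019, 0.0002, 0.0011] totals mm/deg [3.4 3.6 6.7] [-0.2  0.   0.1] joints [ 0.34  0.51  1.7  -0.55  1.3   0.73] F [ 0.3  0.1 -0.3] gap 0.0248
314 143
187 158
```

View pics/p1.png

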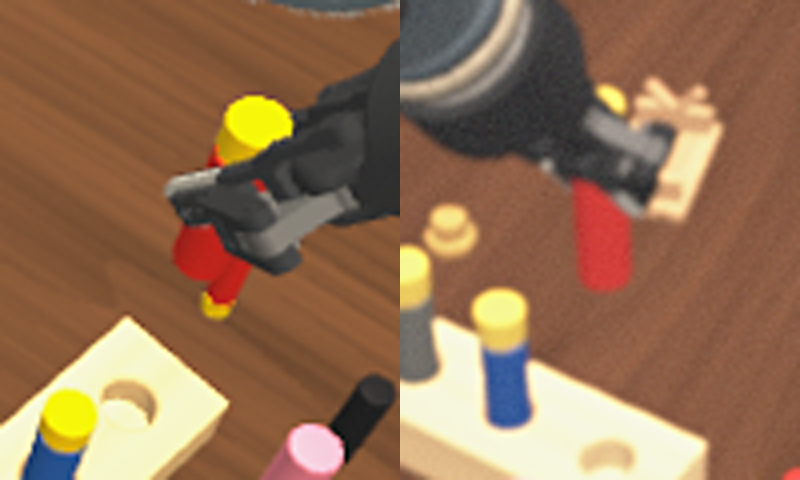

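The cap is up, hanging above the free hole at scene (346,244) and side (239,273). The cap top is at scene (378.5,172) and the foot at side (238,228). All 10 views are used, so from here I work from numbers only.

```bash
python3 - <<'E'
from h import *
import pickle
np.set_printoptions(precision=4,suppress=True)
S,D=pickle.load(open('p1.pkl','rb'))
print('hole',tri([ray(S,346.25,244.25),ray(D,239.25,272.75)]),plane(S,346.25,244.25,.04),plane(D,239.25,272.75,.04))
print('cap',plane(S,378.5,172,.276),plane(S,378.5,172,.272))
print('foot',plane(D,238.25,227.75,.176),plane(D,238.25,227.75,.172))
hsv=cv2.cvtColor(D[0],cv2.COLOR_RGB2HSV)
m=cv2.inRange(hsv,(0,120,90),(8,255,255))|cv2.inRange(hsv,(172,120,90),(180,255,255))
m[:200]=0;m[240:]=0;m[:,:220]=0;m[:,260:]=0
for r in range(204,234,4): x=np.where(m[r])[0]; print(r,x.min() if len(x) else 0,x.max() if len(x) else 0)
g=np.array([.4417,.1252,.2375])
for z in(.176,.2,.2375): print(z,proj(D,[g[0],g[1],z]),proj(S,[g[0],g[1],z]))
E
```

```text
hole [0.4448 0.124  0.0352] [0.4484 0.1255 0.04  ] [0.4423 0.1266 0.04  ]
cap [0.4411 0.1254 0.276 ] [0.4375 0.1247 0.272 ]
foot [0.4343 0.1371 0.176 ] [0.4364 0.1331 0.172 ]
204 230 236
208 229 239
212 229 244
216 230 258
220 230 245
224 230 245
228 231 256
232 232 232
0.176 (np.float64(237.52877673088335), np.float64(222.9069760990029)) (np.float64(363.0657339525128), np.float64(206.9153403512337))
0.2 (np.float64(237.08230553332214), np.float64(213.15955045676642)) (np.float64(366.3267458301297), np.float64(199.41325409605426))
0.2375 (np.float64(236.35254563821778), np.float64(197.22732380234473)) (np.float64(371.8575901717083), np.float64(186.68932886312453))
```

```bash
python3 - <<'E'
from h import *
row(pose(-8.2,-35),(.4446,.1243,.135),grasp=.019)
E
```

```text
t 15.47 N 3 row [0.0247, 0.0024, 0.0367, -0.0015, -0.0001, 0.0021] totals mm/deg [55.6  5.4 82.5] [-0.4 -0.   0.6] joints [ 0.34  0.51  1.7  -0.55  1.3   0.73] F [ 0.5 -0.7 -1. ] gap 0.0251
```

Emit:
drive_tool:
  steps:
    - [[1, 0.003, 0.0036, 0.005, -0.0015, 0, 0.002], [1, 0.006, 0.0036, 0.009, -0.0015, 0, 0.002], [1, 0.013, 0, 0.0192, -0.0015, 0, 0.002], [1, 0.013, 0, 0.0192, 0, 0, 0], [1, 0.013, 0, 0.0192, 0, 0, 0], [1, 0.013, 0, 0.0192, 0, 0, 0], [1, 0.013, 0, 0.0192, 0, 0, 0], [1, 0, 0, 0, 0, 0, 0], [1, 0, 0, 0, 0, 0, 0]]

```text
clock: 16.22
tcp_pos: [0.4461, 0.1096, 0.1226]
eef_rot: [0.724, 0.622, -0.225, 0.197]
force: [0.1, 0.4, -0.7]
finger_gap: 0.0248
grasp_force: 39.3
```

```bash
python3 - <<'E'
from h import *
np.set_printoptions(precision=4,suppress=True)
s=robot.state();P=R.from_quat(s['eef_rot']).as_matrix();g=s['tcp_pos']-P[:,2]*.019;print(g,s['grasp_force'])
S,D=grab('scene'),grab('side')
for nm,c in(('S',S),('D',D)):
    hsv=cv2.cvtColor(c[0],cv2.COLOR_RGB2HSV)
    m=cv2.inRange(hsv,(0,120,90),(8,255,255))|cv2.inRange(hsv,(172,120,90),(180,255,255))
    a=proj(c,[g[0],g[1],.071]);b=proj(c,[g[0],g[1],.11]);print(nm,'pred foot',a,'at .11',b)
    for r in range(int(b[1]),int(a[1])+14,3):
        x=np.where(m[r,int(a[0])-18:int(a[0])+18])[0]
        if len(x): print(r,x.min()+int(a[0])-18,x.max()+int(a[0])-18, len(x))
row(pose(-8.2,-35),(.4446,.1243,.11),grasp=.019)
E
```

```text
[0.4477 0.1204 0.1382] 39.28043670111947
S pred foot (np.float64(347.2896847962972), np.float64(235.57621993834474)) at .11 (np.float64(351.3040983547516), np.float64(225.98906178465225))
231 344 349 6
234 343 350 8
237 344 352 9
D pred foot (np.float64(237.7584849456067), np.float64(259.46301822404973)) at .11 (np.float64(237.08805299088218), np.float64(245.6620614597547))
245 222 241 13
248 229 244 16
251 230 244 15
254 232 244 13
257 232 244 13
260 234 240 7
t 16.32 N 1 row [0.025, -0.0057, 0.0299, 0.0021, -0.0023, -0.0057] totals mm/deg [18.8 -4.3 22.4] [ 0.2 -0.2 -0.5] joints [ 0.33  0.66  1.76 -0.61  1.11  0.87] F [ 0.5  0.1 -1.4] gap 0.025
```

Emit:
drive_tool:
  steps:
    - [[1, 0.004, -0.0055, -0.002, 0.002, -0.002, -0.0055], [1, 0.006, 0, 0.0085, 0, 0, 0], [1, 0.006, 0, 0.0085, 0, 0, 0], [1, 0.006, 0, 0.0085, 0, 0, 0], [1, 0, 0, 0, 0, 0, 0], [1, 0, 0, 0, 0, 0, 0]]

```text
clock: 16.82
tcp_pos: [0.4419, 0.1149, 0.098]
eef_rot: [0.72, 0.625, -0.229, 0.196]
force: [0.5, -0.8, -0.1]
finger_gap: 0.025
grasp_force: 39.3
```

```bash
cat > v.py <<'E'
from h import *
np.set_printoptions(precision=4,suppress=True)
s=robot.state();P=R.from_quat(s['eef_rot']).as_matrix();g=s['tcp_pos']-P[:,2]*.019;print(g,s['grasp_force'],s['force'])
row(pose(-8.2,-35),(.4446,.1243,.079),grasp=.019)
E
python3 v.py
```

```text
[0.4435 0.1257 0.1135] 39.288978727890935 [ 0.5408 -0.8202 -0.1448]
t 16.82 N 1 row [0.0252, 0.0018, 0.0386, -0.001, 0.0008, 0.002] totals mm/deg [18.9  1.4 29. ] [-0.1  0.1  0.2] joints [ 0.34  0.71  1.77 -0.62  1.07  0.9 ] F [ 0.5 -0.8 -0.1] gap 0.025
```

Emit:
drive_tool:
  steps:
    - [[1, -0.0005, 0.0015, 0.0007, 0, 0, 0], [1, 0.0038, 0, 0.0055, 0, 0, 0], [1, 0.0038, 0, 0.0055, 0, 0, 0], [1, 0.0038, 0, 0.0055, 0, 0, 0], [1, 0, 0, 0, 0, 0, 0]]

```text
clock: 17.23
tcp_pos: [0.4434, 0.1139, 0.0825]
eef_rot: [0.72, 0.625, -0.228, 0.197]
force: [0.1, -1.2, -1.2]
finger_gap: 0.0253
grasp_force: 39.3
```

```bash
python3 v.py
```

```text
[0.4449 0.1247 0.0981] 39.28513909057074 [ 0.0827 -1.2299 -1.2449]
t 17.23 N 1 row [0.0141, -0.0003, 0.0212, -0.0005, 0.0004, 0.0017] totals mm/deg [10.6 -0.2 15.9] [-0.   0.   0.1] joints [ 0.34  0.74  1.77 -0.63  1.04  0.92] F [ 0.1 -1.2 -1.2] gap 0.0253
```

No force with the foot below the mouth, so it is entering the hole. Continue down.

Emit:
drive_tool:
  steps:
    - [[1, 0.0031, 0, 0.0044, 0, 0, 0], [1, 0.0031, 0, 0.0044, 0, 0, 0], [1, 0.0031, 0, 0.0044, 0, 0, 0], [1, 0, 0, 0, 0, 0, 0]]

```text
clock: 17.57
tcp_pos: [0.4435, 0.114, 0.0706]
eef_rot: [0.72, 0.625, -0.228, 0.197]
force: [1.4, -2.2, -1.4]
finger_gap: 0.0247
grasp_force: 39.3
```

```bash
python3 v.py
```

```text
[0.4451 0.1248 0.0862] 39.266974544771074 [ 1.3823 -2.2232 -1.4056]
t 17.57 N 1 row [0.0049, -0.0006, 0.0083, -0.0002, 0.0003, 0.0015] totals mm/deg [ 3.7 -0.4  6.2] [-0.   0.   0.1] joints [ 0.34  0.76  1.77 -0.64  1.02  0.93] F [ 1.4 -2.2 -1.4] gap 0.0247
```

Emit:
drive_tool:
  steps:
    - [[1, 0.002, 0, 0.0027, 0, 0, 0], [1, 0.002, 0, 0.0027, 0, 0, 0], [1, 0, 0, 0, 0, 0, 0]]

```text
clock: 17.82
tcp_pos: [0.4436, 0.1141, 0.0661]
eef_rot: [0.72, 0.625, -0.228, 0.197]
force: [1.6, -2.3, -2.0]
finger_gap: 0.0252
grasp_force: 39.3
```

```bash
python3 v.py
```

```text
[0.4451 0.1249 0.0816] 39.2973314855044 [ 1.5899 -2.3312 -2.0187]
t 17.82 N 1 row [0.0013, -0.0006, 0.0034, -0.0001, 0.0004, 0.0013] totals mm/deg [ 0.9 -0.4  2.5] [-0.   0.   0.1] joints [ 0.34  0.77  1.77 -0.64  1.02  0.94] F [ 1.6 -2.3 -2. ] gap 0.0252
```

Emit:
drive_tool:
  steps:
    - [[1, 0.0013, 0, 0.0018, 0, 0, 0], [1, 0.0013, 0, 0.0018, 0, 0, 0], [1, 0, 0, 0, 0, 0, 0]]

```text
clock: 18.07
tcp_pos: [0.4436, 0.1142, 0.0629]
eef_rot: [0.72, 0.625, -0.228, 0.197]
force: [2.2, -3.4, -0.4]
finger_gap: 0.025
grasp_force: 39.4
```

```bash
python3 v.py
```

```text
[0.4451 0.1249 0.0785] 39.40176392279682 [ 2.1856 -3.4496 -0.3642]
t 18.07 N 1 row [-0.0012, -0.0005, -0.0, -0.0001, 0.0004, 0.0013] totals mm/deg [-0.9 -0.4 -0. ] [-0.   0.   0.1] joints [ 0.34  0.77  1.77 -0.64  1.01  0.95] F [ 2.2 -3.4 -0.4] gap 0.025
```

Emit:
drive_tool:
  steps:
    - [[1, 0.0003, 0, 0.0022, 0, 0, 0], [1, 0.0009, 0, 0.0013, 0, 0, 0], [1, 0, 0, 0, 0, 0, 0]]

```text
clock: 18.32
tcp_pos: [0.4434, 0.1138, 0.06]
eef_rot: [0.72, 0.625, -0.227, 0.196]
force: [1.5, -2.3, 0.4]
finger_gap: 0.0246
grasp_force: 39.4
```

```bash
python3 v.py
```

```text
[0.445  0.1246 0.0756] 39.438471830580966 [ 1.46   -2.3111  0.4131]
t 18.32 N 1 row [-0.003, -0.0004, -0.0035, -0.0002, -0.0003, 0.0011] totals mm/deg [-2.2 -0.3 -2.6] [-0.  -0.   0.1] joints [ 0.34  0.78  1.78 -0.65  1.01  0.95] F [ 1.5 -2.3  0.4] gap 0.0246
```

Emit:
drive_tool:
  steps:
    - [[1, 0.0007, 0, 0.0015, 0, 0, 0], [1, 0.0009, 0, 0.0013, 0, 0, 0], [1, 0, 0, 0, 0, 0, 0]]

```text
clock: 18.57
tcp_pos: [0.4434, 0.1135, 0.0595]
eef_rot: [0.72, 0.625, -0.228, 0.197]
force: [1.3, 1.3, 10.9]
finger_gap: 0.0253
grasp_force: 40.5
```

```bash
python3 v.py; python3 - <<'E'
from h import *
# cap heights from centroid of the cap blobs in scene
c=grab('scene'); hsv=cv2.cvtColor(c[0],cv2.COLOR_RGB2HSV)
n,l,st,ce=cv2.connectedComponentsWithStats(cv2.inRange(hsv,(24,190,110),(32,255,255)))
print([(st[k].tolist(),ce[k].round(1).tolist()) for k in range(1,n) if st[k,4]>25])
for z in(.114,.119,.124): print(z,proj(c,(.445,.1246,z)))
print('blue',proj(c,(.445+.0634,.1246-.0091,.114)))
E
```

```text
[0.4449 0.1244 0.0751] 40.519257535779616 [ 1.3182  1.2697 10.8919]
t 18.57 N 1 row [-0.0031, -0.0004, -0.0042, 0.0003, 0.0011, 0.0007] totals mm/deg [-2.3 -0.3 -3.2] [0.  0.1 0.1] joints [ 0.34  0.78  1.78 -0.65  1.01  0.95] F [ 1.3  1.3 10.9] gap 0.0253
[([347, 221, 15, 13, 140], [353.6, 226.7]), ([325, 241, 13, 15, 149], [330.8, 247.6]), ([301, 262, 14, 15, 160], [307.1, 268.7]), ([275, 284, 14, 16, 177], [281.6, 291.3])]
0.114 (np.float64(354.34244164649715), np.float64(225.26986597237547))
0.119 (np.float64(354.90512122734793), np.float64(223.96515602594263))
0.124 (np.float64(355.47456773409385), np.float64(222.64475531015785))
blue (np.float64(332.3377946606906), np.float64(244.98225983683082))
```

Floor contact at 10.9 N, and the cap's height matches its neighbours. Release partially and retract along the tool axis.

Emit:
drive_tool:
  steps:
    - [[0.7, 0, 0, 0, 0, 0, 0], [0.5, 0, 0, 0, 0, 0, 0], [0.45, 0, 0, 0, 0, 0, 0], [0.45, 0, 0, 0, 0, 0, 0], [0.45, 0, 0, 0, 0, 0, 0], [0.45, 0, 0, -0.01, 0, 0, 0], [0.45, 0, 0, -0.02, 0, 0, 0], [0.45, 0, 0, -0.03, 0, 0, 0], [0.45, 0, 0, -0.035, 0, 0, 0], [0.45, 0, 0, -0.035, 0, 0, 0], [0.45, 0, 0, -0.035, 0, 0, 0], [0.45, 0, 0, -0.035, 0, 0, 0], [0.45, 0, 0, 0, 0, 0, 0], [0.45, 0, 0, 0, 0, 0, 0]]

```text
clock: 19.78
tcp_pos: [0.4561, 0.1997, 0.1818]
eef_rot: [0.72, 0.625, -0.226, 0.197]
force: [-0.6, -0.5, -0.6]
finger_gap: 0.0467
grasp_force: 0.0
```

```bash
python3 - <<'E'
from h import *
np.set_printoptions(precision=4,suppress=True)
import pickle
S0,D0,_=pickle.load(open('a.pkl','rb'))
print(robot.state()['force'])
S=grab('scene');D=grab('side')
for nm,c,c0,lo in(('S',S,S0,(22,170,100)),('D',D,D0,(20,110,130))):
  for q in (c,c0):
    hsv=cv2.cvtColor(q[0],cv2.COLOR_RGB2HSV)
    n,l,st,ce=cv2.connectedComponentsWithStats(cv2.inRange(hsv,lo,(33,255,255)))
    print(nm,[(st[k].tolist(),ce[k].round(1).tolist()) for k in range(1,n) if 40<st[k,4]<400])
for z in(.104,.114): print(proj(S,(.445,.1244,z)),proj(D,(.445,.1244,z)))
E
```

```text
[-0.6127 -0.5309 -0.5655]
S [([347, 221, 15, 15, 172], [353.7, 227.7]), ([324, 240, 14, 16, 166], [330.6, 247.7]), ([300, 261, 15, 16, 176], [307.1, 268.8]), ([275, 284, 14, 16, 189], [281.6, 291.5])]
S [([324, 240, 14, 16, 166], [330.6, 247.7]), ([300, 261, 15, 16, 175], [307.0, 268.8]), ([275, 284, 14, 16, 189], [281.6, 291.5])]
D [([231, 242, 14, 16, 123], [237.3, 250.3])]
D [([159, 210, 13, 15, 127], [165.3, 217.2]), ([181, 220, 13, 15, 124], [187.6, 227.3]), ([205, 230, 13, 15, 120], [211.4, 237.6])]
(np.float64(353.14916652453354), np.float64(227.77614726254217)) (np.float64(237.48084792007617), np.float64(249.50675212756482))
(np.float64(354.2535379653122), np.float64(225.21229584689604)) (np.float64(237.3058062921391), np.float64(245.8744594894826))
```

The cap stands at the same level as its neighbours and the other tubes have not moved. The gripper is clear, so I hand in.

```bash
python3 -c "
from bench import robot
print(robot.close_job())"
```

```text
the job is handed in; nothing more can be done
None
```

I turned the red tube over via the vee rest and stood it cap up on the floor of the free rack hole. The other tubes hadn't moved and the gripper was clear when I handed in at about 20 s; I didn't re-measure the bush and jar.

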